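# Load a board carrier into the probe test fixture and hold it down

### The arm

A 7-joint arm with a two-finger parallel gripper is mounted at the origin on the work surface. World frame = base frame: x ahead of the robot, y to its left, z up, the work surface at z = 0. Lengths are in m, angles in rad, forces in N, time in s.
With the tool pointing down it reaches from about 0.425 to 0.875 m from the base axis. Payload 4.7 kg.
Tool frame: the origin (TCP) lies on the centre line of the jaws, within the pads' length; the fingertips stand 11 mm ahead of it and the grasp point (between the pads) lies 8 mm behind it (tip_reach is the distance from the TCP to the fingertips, in m); z points along the fingers, y is the line along which they close (so a half turn about z gives the same grasp; the last joint's range is limited). The gripper opens to 85 mm and grips with 20 to 120 N. Pads are 22 mm wide; open, the fingers measure 114 mm over their backs; the gripper's body (76 mm by 85 mm) begins 54 mm behind the grasp point. The pads swing forward as they close: fully open they stand 13 mm farther back than shut.
Start: joints at [1.153, 0.321, -0.07, 1.45, 0.023, 1.371, -0.057], TCP at [0.272, -0.59, 0.242] pointing down, gripper open.
Joint ranges: [-2.86, 2.86], [-0.3, 2.09], [-1.38, 1.24], [0.06, 2.45], [-1.56, 4.7], [0.09, 2.05], [-2.69, 2.69]. Speed limits (rad/s): [2.57, 2.57, 3.14, 3.14, 3.14, 3.14, 3.14].

### API

Orientations are given as a rotation vector (axis times angle).
In Python, from workcell import * gives the robot as it stands. Calls block until the motion is done:
- move_to(position, orientation): joint-space move of the TCP to a pose.
- move_straight(position, frame=None, vel=0.15, guard=None): straight line of the TCP; frame=None keeps the orientation; vel is the mean speed in m/s. With guard (N) it stops when the force on the tool has changed by that much, and returns True; else False.
- movej(angles): joint-space move.
- ungrasp() and grab(effort=None): open the fingers fully, or close them until they stop; effort is the grip in N (None keeps the last).
- pause(seconds).
- inverse_kinematics(position, orientation): joint angles nearest the present ones, or None.
- observe(): the state.
- get_image(name): name is "scene" or "side" or "wrist"; returns a dict with "frame" (384x512x3 uint8, red, green, blue), "camera_matrix" (3x3 intrinsics, pixels), "k1" (the pictures are not rectified: a ray, as slopes to the right and down, at radius r is drawn at 1 + k1 r^2 times it, then the intrinsics apply), "R" (3x3) and "t" (3): a world point X has camera coordinates R X + t; the wrist camera has in their place "T_tool_cam" (4x4, takes a point from camera to tool coordinates, whose origin is the TCP and whose axes are the flange's). Camera axes: x right, y down, z forward; pixel columns grow to the right and rows downward; lengths in m; the calibration is good to about 2 mm. A picture is of the moment at which its call begins: read the wrist's pose just before it. There is no depth.
A pose or a line that the arm cannot do raises MotionError and nothing moves.
- close_job(): hands the job in; it is judged then, once.
Trained networks look in a picture, given as the dict that the camera call returned (one of the last four; its "shot" number tells which), for a name from the list of things; names that differ only in an ending like _2 or _b are one class to them, and where a whole thing is asked for, a point or a joint stands for the part that bears it (a point fixed in the world has none). Each returns a list of dicts, best first, with "confidence" (0 to 1); they miss things now and then, are a little off and sometimes report something else, mostly with a low value. They report only what shows in the picture. A call takes as long as a camera call. They do not tell look-alikes from the thing itself.
- masks_of(target, picture): "pixels" (384x512 bool, what is visible of it) and "bbox" ([left, top, width, height] in pixels, round what is visible of it).
- tip_of(target, picture): "at" ([column, row] in pixels: a listed point, or the origin of a listed thing).
The state is a dict: "clock": time; "q": joint angles; "qvel": joint speeds; "effort": joint torques, N m; "tool_pos": TCP position; "eef_rot": TCP orientation; "wrist_force": force on the tool from outside, world axes, zero at the start; "torque": the same for the moment, N m; "gripper_width": opening from 0.0 (shut) to 1.0 (fully open); "grip_force": force on a finger pad.
Only numpy, scipy, OpenCV 4.12 (cv2) and the standard library are available. Lean on these libraries where they do the work, as an engineer would, in place of code of your own. Each camera call takes 0.05 s, during which the arm holds its last target. There are 200 camera calls.

### The job

Put the board carrier into the test fixture for its contact test: from the open end, slide it nose first between the rails and under the yellow lip, riding above the locating pin, until the hidden socket under its grip drops over the pin, then press it down against the sprung probes fully onto the stops. Keep it level on the way and finish while still holding it pressed down, because the test runs as you hold. Leave everything else on the table where it is.

Things in the scene. Friction and masses are not known exactly. Their poses are not given: they have to be found in the camera images.
- carrier: loose board carrier, 200 to 330 g: aluminium plate 8 mm thick, x -70 to +80 and y -65 to +65 mm, with a grip block on top and green boards on its front and rear. Origin: mouth centre of the round socket in its underside, straight below the grip: 13 mm in diameter, 26 mm deep, unseen from above. x points to the nose (end with flat black chips), z up
- carrier_grip (a point): top centre of the carrier's grip block (black with red top), 42 mm above the origin. The block is 50 mm along the carrier's x, 28 mm wide along y, and stands on the plate from 8 to 42 mm above the underside; beside it (|x| under 25 mm) the plate is bare
- carrier_nose (a point): middle of the carrier's lower front edge, 80 mm ahead of its origin along its x. The front part (x above 28 mm) reaches 13 mm above the underside with its boards and chips, the rear part (x below -28 mm) 28 mm
- fixture: test fixture fixed to the table: black base 20 mm high, x -88 to +98, y -89 to +89 mm. Origin: on the table straight below the pin. x points from the open mouth to the lip end, z up; the loaded carrier's x points the same way. Four white stops, tops 26 mm above the table, bear the carrier when fully home
- fixture_mouth (a point): middle of the open end of the two aluminium guide rails, at the height of their tops, 60 mm above the table. It lies 65 mm before the pin along the fixture's x; the rails run from here 160 mm along x, inner faces at y -69 and +69 mm, rail 10 mm thick
- lip_edge (a point): middle of the lower front edge of the yellow lip (overhang across the rails' far ends), 55 mm beyond the pin along the fixture's x. Lip underside 68 mm, top 78 mm above the table, 40 mm deep along x
- pin_tip (a point): top of the fixture's steel locating pin, 46 mm above the table: 10 mm in diameter, its top 4 mm tapering to 5 mm diameter
- probes (a joint): travel in m of the sprung bed of brass test probes around the pin. 0 = up, probe tips 34 mm above the table; it grows as the carrier presses the probes down, 0.008 = carrier on the white stops. Spring 1 N per mm with 4 N of preload, so it bears the carrier's weight at 0 and pushes up 12 N at 0.008
- screwdriver: loose screwdriver, 170 mm long, lying flat; origin under its middle
- solder_reel: loose blue reel, 52 mm across, 40 mm high; origin under its centre
- mug: loose white mug, 76 mm across without its handle, 90 mm high; origin under its centre
- heatsink: loose aluminium finned heat sink, 60 x 50 x 28 mm; origin under its centre
- multimeter: loose yellow meter lying flat, 150 x 80 x 37 mm; origin under its centre
- screw_jar: loose pale jar, 56 mm across, 60 mm high; origin under its centre
- carton: loose cardboard box, 100 x 80 x 60 mm; origin under its centre
Things that resemble listed ones, but are neither listed nor needed, are in the scene too. Several things have the shape of the carrier; the one meant has the colours described above.

How it is judged:
On the way, in this order (a step that is already met when the one before it is completed fails the run):
1. the carrier's nose is under the lip, the carrier riding above the pin (x of carrier_nose in the frame of fixture between 0.058 and 0.095 m and y of carrier_nose in the frame of fixture between -0.02 and 0.02 m and height (world z) of carrier_nose below 0.062 m and height (world z) of carrier above 0.042 m and angle between the x axis of carrier and the x axis of fixture, either way round below 0.15 rad), for 0.05 s.
2. the socket has dropped over the pin (horizontal distance between carrier and pin_tip below 0.004 m and angle between the x axis of carrier and the x axis of fixture, either way round below 0.1 rad and x of carrier_nose in the frame of fixture above 0.06 m and angle between carrier's own z axis and vertical below 0.06 rad and height (world z) of carrier below 0.039 m), for 0.05 s.
3. the carrier is pressed fully down on the probes (horizontal distance between carrier and pin_tip below 0.004 m and angle between the x axis of carrier and the x axis of fixture, either way round below 0.1 rad and x of carrier_nose in the frame of fixture above 0.06 m and angle between carrier's own z axis and vertical below 0.06 rad and value of joint probes above 0.006 m and height (world z) of carrier between 0.024 and 0.0285 m), for 0.3 s.
At the end, for the whole second after the job is handed in: The robot still pushes on the carrier (over 3 N), at rest: socket within 4 mm of the pin axis, in line within 0.1 rad, level within 0.06 rad, nose under the lip, probes pressed more than 6 mm, underside 24 to 28.5 mm above the table (stops at 26) (all of step 3 and linear speed of carrier below 0.02 m/s and contact force between any of the fingers, the arm and carrier above 3 N); the arm keeps its last pose, push and grip.
It fails at once if the carrier is tipped by more than 0.4 rad (angle between carrier's own z axis and vertical above 0.4 rad).
It fails at once if any other thing on the table is displaced by more than 20 mm (distance of any of screwdriver, solder_reel, mug, heatsink, multimeter, screw_jar, carton from where it was at the start of the episode above 0.02 m).
It also fails if it takes over 48 s, if anything falls off the work surface, if the arm or the gripper's body presses on something with over 40 N, if the wrist force passes 120 N, or if a joint passes its speed limit or range.

## Working session

There is one attempt and no reset: what is moved stays moved. The work goes in short steps, each a Python script; the robot and the scene stay as the last script left them, time stands still between calls to the robot, and variables do not carry over. Pictures are saved under pics/ and viewed, at most 10 in all, crops included, and the job is handed in when it is done.

```bash
mkdir -p pics; cat > h.py <<'E'
import numpy as np, cv2
from workcell import *
from scipy.spatial.transform import Rotation as Ro
def save(p,n): cv2.imwrite('pics/'+n,cv2.cvtColor(p['frame'],cv2.COLOR_RGB2BGR))
def cam(p,tp=None,rv=None):
    if 'R' in p: return np.array(p['R']),np.array(p['t'])
    T=np.array(p['T_tool_cam']); W=np.eye(4); W[:3,:3]=Ro.from_rotvec(rv).as_matrix(); W[:3,3]=tp
    M=np.linalg.inv(W@T); return M[:3,:3],M[:3,3]
def ray(p,px,RT):
    K=np.array(p['camera_matrix']); d=np.array([(px[0]-K[0,2])/K[0,0],(px[1]-K[1,2])/K[1,1]]); u=d.copy()
    for _ in range(30): u=d/(1+p['k1']*(u@u))
    R,t=RT; return -R.T@t, R.T@np.array([u[0],u[1],1])
def atz(p,px,z,RT):
    c,d=ray(p,px,RT); return c+d*(z-c[2])/d[2]
def proj(p,X,RT):
    K=np.array(p['camera_matrix']); c=RT[0]@np.array(X)+RT[1]; u=c[:2]/c[2]; u=u*(1+p['k1']*(u@u)); return np.array([K[0,0]*u[0]+K[0,2],K[1,1]*u[1]+K[1,2]])
def tri(a,b):
    A=np.zeros((3,3));y=np.zeros(3)
    for c,d in (a,b):
        d=d/np.linalg.norm(d);P=np.eye(3)-np.outer(d,d);A+=P;y+=P@c
    X=np.linalg.solve(A,y);gap=[np.linalg.norm(np.cross(X-c,d/np.linalg.norm(d))) for c,d in (a,b)]
    return X,max(gap)
E
python3 - <<'E'
from h import *
np.set_printoptions(precision=4,suppress=True)
H=dict(carrier_grip=.05,carrier_nose=.01,fixture_mouth=.06,lip_edge=.068,pin_tip=.046,carrier=.0)
for n in('scene','side'):
    p=get_image(n);save(p,n+'0.png');RT=cam(p);print(n,'cam at',-RT[0].T@RT[1])
    for k,z in H.items():
        for r in tip_of(k,p)[:4]: print(k,round(r['confidence'],2),np.round(r['at'],1),atz(p,r['at'],z,RT))
cv2.imwrite('pics/both.png',np.vstack([cv2.imread('pics/scene0.png')]))
E
```

```text
scene cam at [1.0739 0.603  1.0657]
carrier_grip 0.9 [314.6 234.3] [0.5716 0.2177 0.05  ]
carrier_grip 0.67 [429.  269.5] [0.4163 0.4651 0.05  ]
carrier_nose 0.84 [300.  263.1] [0.64   0.2435 0.01  ]
carrier_nose 0.77 [446.3 299.2] [0.4207 0.5378 0.01  ]
carrier_nose 0.29 [253.1 202.1] [0.6182 0.0174 0.01  ]
fixture_mouth 0.57 [251.  134.4] [ 0.4919 -0.1564  0.06  ]
lip_edge 0.58 [211.9 146.8] [ 0.6176 -0.1806  0.068 ]
lip_edge 0.22 [302.1 263.6] [0.6607 0.2674 0.068 ]
pin_tip 0.96 [233.7 146.7] [ 0.5557 -0.1585  0.046 ]
carrier 0.95 [314.3 241.9] [0.5636 0.2159 0.    ]
carrier 0.87 [424.6 270.2] [0.3945 0.4526 0.    ]
side cam at [ 0.0345 -1.1112  1.1247]
carrier_grip 0.51 [221.2 168.1] [0.5649 0.2107 0.05  ]
carrier_nose 0.7 [230.9 170.5] [0.6129 0.227  0.01  ]
fixture_mouth 0.91 [250.7 230.6] [ 0.5068 -0.1601  0.06  ]
lip_edge 0.64 [280.  222.4] [ 0.6079 -0.1781  0.068 ]
pin_tip 0.92 [268.8 230. ] [ 0.5683 -0.1731  0.046 ]
carrier 0.77 [221.2 177.1] [0.5651 0.2176 0.    ]
```

View pics/scene0.png

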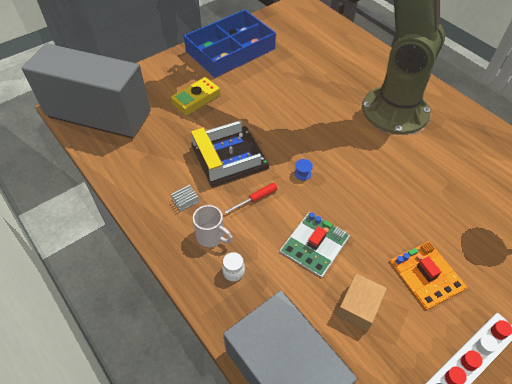

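View pics/side0.png

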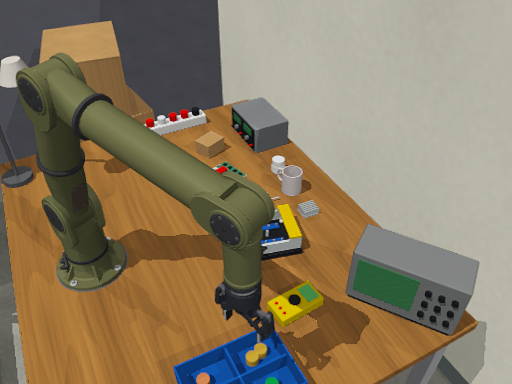

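Candidates for the carrier: the white plate with green boards and red grip at scene (315,240), and the look-alike with orange boards at (428,272). I choose the green one, near (0.568, 0.214). The fixture is at (233,147), with its lip end towards +x. Next are wrist close-ups of the fixture and then the carrier.

```bash
cat >> h.py <<'E'
def down(psi): return (Ro.from_euler('z',psi)*Ro.from_matrix(np.diag([1.,-1,-1]))).as_rotvec()
def look(xy,zc,psi):
    p=get_image('wrist');T=np.array(p['T_tool_cam'])
    R=Ro.from_rotvec(down(psi)).as_matrix()
    ax=R@T[:3,2]; o=R@T[:3,3]
    c=np.array([xy[0],xy[1],.05])-ax*zc/abs(ax[2]); return c-o, T
E
python3 - <<'E'
from h import *
np.set_printoptions(precision=3,suppress=True)
s=observe();print(s['tool_pos'],s['eef_rot'],s['clock'])
names=dict(f=((.562,-.166),-.19,['pin_tip','lip_edge','fixture_mouth','fixture']),c=((.568,.214),.4,['carrier_grip','carrier_nose','carrier']))
H=dict(carrier_grip=.042,carrier_nose=.0,fixture_mouth=.06,lip_edge=.068,pin_tip=.046,carrier=0,fixture=0)
for n,(xy,psi,L) in names.items():
    for ps in (psi,psi+np.pi,psi-np.pi):
        P,T=look(xy,.32,ps); q=inverse_kinematics(P,down(ps))
        print(n,ps,P,None if q is None else np.array(q))
        if q is not None and abs(q[6])<2.4: break
    print(T)
    if q is None: continue
    move_to(P,down(ps)); s=observe();p=get_image('wrist');save(p,n+'1.png');RT=cam(p,s['tool_pos'],s['eef_rot'])
    for k in L:
        for r in tip_of(k,p)[:2]: print(k,round(r['confidence'],2),np.round(r['at'],1),atz(p,r['at'],H[k],RT))
    for h in (0.0,): print('clock',observe()['clock'])
    np.savez(n+'.npz',R=RT[0],t=RT[1],K=p['camera_matrix'],k1=p['k1'])
E
```

```text
[ 0.272 -0.59   0.242] [ 3.069  0.673 -0.   ] 0.7
f -0.19 [ 0.584 -0.17   0.238] [ 0.562  0.257 -0.386  1.557  0.098  1.347 -1.595]
[[-0.    -0.962 -0.274  0.069]
 [ 1.    -0.     0.     0.001]
 [-0.    -0.274  0.962 -0.132]
 [ 0.     0.     0.     1.   ]]
pin_tip 0.88 [255.7 192.3] [ 0.563 -0.171  0.046]
lip_edge 0.84 [255.8 144.5] [ 0.618 -0.182  0.068]
lip_edge 0.41 [59.5 41.1] [ 0.753 -0.016  0.068]
fixture_mouth 0.59 [251.6 253.9] [ 0.496 -0.154  0.06 ]
fixture 0.77 [253.2 182.5] [ 0.564 -0.169  0.   ]
clock 2.8917
c 0.4 [0.588 0.223 0.238] [ 0.152  0.355 -0.709  1.495  0.233  1.378 -1.742]
[[-0.    -0.962 -0.274  0.07 ]
 [ 1.    -0.001  0.     0.   ]
 [-0.    -0.274  0.962 -0.132]
 [ 0.     0.     0.     1.   ]]
carrier_grip 0.92 [ 20.  242.9] [0.396 0.456 0.042]
carrier_grip 0.91 [249.6 195.7] [0.564 0.213 0.042]
carrier_nose 0.94 [253.5 127.5] [0.634 0.237 0.   ]
carrier_nose 0.32 [339.3 316.2] [0.432 0.015 0.   ]
carrier 0.83 [ 41.9 230.5] [0.396 0.455 0.   ]
carrier 0.81 [244.3 190.8] [0.556 0.217 0.   ]
clock 4.6
```

View pics/f1.png

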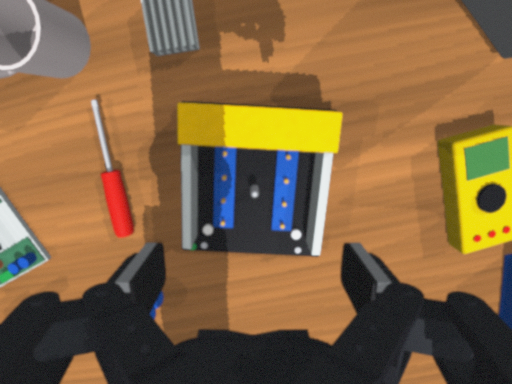

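View pics/c1.png

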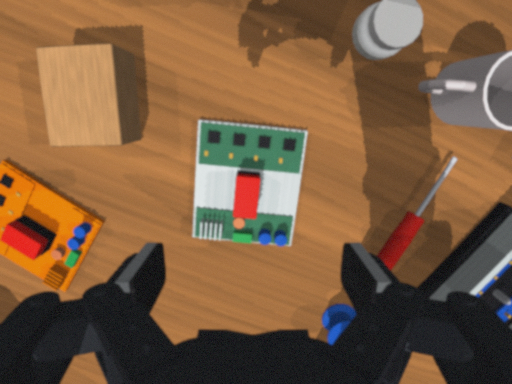

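The fixture crop shows the yellow lip at (260,127), the pin at (255,192) and the open mouth at row 250. In the carrier crop, the green/white carrier has its red grip at (248,195) and the flat black chips (nose) at row 140. The orange look-alike sits at the left, so the choice is confirmed. Next I refine both headings using the coloured tops.

```bash
python3 - <<'E'
from h import *
np.set_printoptions(precision=4,suppress=True)
def rect(n,lo,hi,z,win,k=0):
    im=cv2.imread(f'pics/{n}1.png');d=np.load(n+'.npz');p=dict(camera_matrix=d['K'],k1=float(d['k1']));RT=(d['R'],d['t'])
    m=cv2.inRange(cv2.cvtColor(im,cv2.COLOR_BGR2HSV),lo,hi);M=np.zeros_like(m);a,b,c,e=win;M[b:e,a:c]=m[b:e,a:c]
    cs=max(cv2.findContours(M,cv2.RETR_EXTERNAL,cv2.CHAIN_APPROX_NONE)[0],key=cv2.contourArea)[:,0]
    X=np.array([atz(p,c,z,RT)[:2] for c in cs])
    r=cv2.minAreaRect((X*1000).astype(np.float32)); print(n,'mm',r); b=cv2.boxPoints(r)/1000;print(b)
    for i in range(4): e=b[(i+1)%4]-b[i];print(' edge',np.linalg.norm(e),np.arctan2(e[1],e[0]))
rect('c',(0,150,150),(8,255,255),.042,(220,160,280,225))
rect('c',(0,150,205),(8,255,255),.042,(220,160,280,225))
rect('f',(22,150,100),(35,255,255),.078,(150,80,380,180))
rect('c',(0,0,150),(180,60,255),.008,(185,150,310,225))
rect('f',(100,100,80),(130,255,255),.03,(205,140,245,240))
rect('f',(100,100,80),(130,255,255),.03,(265,140,305,240))
E
```

```text
c mm ((560.3340454101562, 216.05780029296875), (50.859195709228516, 26.965471267700195), 17.6225528717041)
[[0.532  0.2212]
 [0.5402 0.1955]
 [0.5887 0.2109]
 [0.5805 0.2366]]
 edge 0.026965475 -1.2632238
 edge 0.05085915 0.30757186
 edge 0.026965475 1.878369
 edge 0.05085915 -2.8340209
c mm ((559.7723388671875, 215.49462890625), (49.38027572631836, 25.70073699951172), 17.159196853637695)
[[0.5324 0.2205]
 [0.54   0.1959]
 [0.5872 0.2105]
 [0.5796 0.2351]]
 edge 0.025700742 -1.271312
 edge 0.049380243 0.29948476
 edge 0.025700727 1.8702809
 edge 0.04938024 -2.8421082
f mm ((634.128662109375, -187.71072387695312), (157.21475219726562, 41.60453414916992), 75.77406311035156)
[[ 0.5946 -0.2588]
 [ 0.635  -0.269 ]
 [ 0.6736 -0.1166]
 [ 0.6333 -0.1064]]
 edge 0.04160458 -0.24828935
 edge 0.15721475 1.3225075
 edge 0.04160452 2.8933032
 edge 0.15721475 -1.8190856
c mm ((545.1055297851562, 251.95901489257812), (96.54730224609375, 54.0109977722168), 16.489051818847656)
[[0.4912 0.2642]
 [0.5065 0.2124]
 [0.5991 0.2398]
 [0.5837 0.2916]]
 edge 0.054011013 -1.2830083
 edge 0.0965474 0.28778788
 edge 0.05401101 1.8585849
 edge 0.096547365 -2.8538048
f mm ((569.2369384765625, -135.17855834960938), (26.051986694335938, 98.08357238769531), 75.80789184570312)
[[ 0.5185 -0.1358]
 [ 0.6136 -0.1598]
 [ 0.62   -0.1346]
 [ 0.5249 -0.1105]]
 edge 0.09808357 -0.24769899
 edge 0.026051965 1.3231007
 edge 0.09808357 2.8938937
 edge 0.026051965 -1.8184919
f mm ((551.67138671875, -203.562255859375), (27.06551170349121, 98.34913635253906), 75.62928771972656)
[[ 0.5007 -0.2045]
 [ 0.5959 -0.2289]
 [ 0.6027 -0.2027]
 [ 0.5074 -0.1782]]
 edge 0.098349154 -0.25081623
 edge 0.027065495 1.3199828
 edge 0.098349094 2.8907764
 edge 0.027065495 -1.8216121
```

```bash
python3 - <<'E'
from h import *
np.set_printoptions(precision=4,suppress=True)
g=np.array([.560,.2155]);o=down(.297)
# feasibility of insertion poses
d=np.array([np.cos(.248),-np.sin(.248)]);pin=np.array([.5618,-.1698])
for s in(-.16,-.15,-.14,-.08,0):
    P=[*(pin+s*d),.071]; q=inverse_kinematics(P,down(-.248)); print(s,np.linalg.norm(P[:2]),None if q is None else np.array(q))
move_to([*g,.12],o)
print(move_straight([*g,.022],vel=.12,guard=12)); print(observe()['tool_pos'])
grab(80); pause(.2); s=observe();print(s['gripper_width'],s['grip_force'],s['tool_pos'])
move_straight([*g,.15],vel=.12); s=observe();print(s['gripper_width'],s['grip_force'],s['wrist_force'],s['torque'],s['clock'])
p=get_image('wrist');save(p,'held.png')
E
```

```text
-0.16 0.4271274438105001 [ 0.76    0.0379 -0.5147  2.1549  0.0229  0.9539 -1.5864]
-0.15 0.4371083303113613 [ 0.7629  0.0616 -0.5227  2.133   0.0376  0.9555 -1.5994]
-0.14 0.4470900710137504 [ 0.7659  0.0852 -0.5308  2.111   0.0527  0.9577 -1.6125]
-0.08 0.5069956278194575 [ 0.7792  0.2242 -0.579   1.9747  0.1467  0.9834 -1.6888]
0 0.586899718861749 [ 0.7106  0.3857 -0.5511  1.783   0.2308  1.0373 -1.7449]
False
[0.5607 0.2159 0.0229]
0.31045859501801987 80.18802165985107 [0.5604 0.2158 0.0226]
0.314511952160908 79.7283935174346 [-0.4686  0.6083 -2.0316] [0.0223 0.0071 0.001 ] 8.1083
```

View pics/held.png

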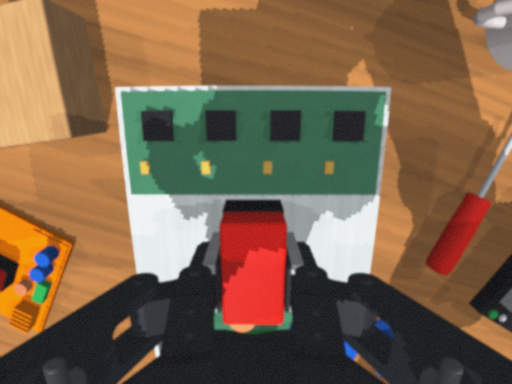

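Carrier held squarely: red top at (253,268), nose edge along row 87 from (116,87) to (391,88). Next I measure the in-hand offset in tool coordinates.

```bash
python3 - <<'E'
from h import *
np.set_printoptions(precision=4,suppress=True)
p=get_image('wrist')
T=np.array(p['T_tool_cam']);M=np.linalg.inv(T);RT=(M[:3,:3],M[:3,3])
for px in [(117,88),(391,88)]: print('nose corner',atz(p,px,.0226-.008,RT))
for px in [(222,211),(284,211),(221,327),(287,327)]: print('red',atz(p,px,.0226-.042,RT))
im=cv2.cvtColor(p['frame'],cv2.COLOR_RGB2HSV)
m=cv2.inRange(im,(0,150,100),(8,255,255));W=np.zeros_like(m);W[195:335,205:300]=m[195:335,205:300]
c=max(cv2.findContours(W,cv2.RETR_EXTERNAL,cv2.CHAIN_APPROX_NONE)[0],key=cv2.contourArea)[:,0]
X=np.array([atz(p,q,.0226-.042,RT)[:2] for q in c]);print(cv2.minAreaRect((X*1000).astype(np.float32)))
print(observe()['clock'])
E
```

```text
nose corner [ 0.0802 -0.0635  0.0146]
nose corner [0.0801 0.0659 0.0146]
red [ 0.0307 -0.0117 -0.0194]
red [ 0.0307  0.0129 -0.0194]
red [-0.0251 -0.0139 -0.0194]
red [-0.0251  0.0161 -0.0194]
((3.4589500427246094, 0.43763065338134766), (53.677276611328125, 27.84724998474121), 0.051270563155412674)
8.2083
```

```bash
python3 - <<'E'
from h import *
np.set_printoptions(precision=4,suppress=True)
d=np.array([np.cos(.248),-np.sin(.248)]);pin=np.array([.5619,-.1694]);o=down(-.248)
at=lambda s,z:[*(pin+s*d),z]
move_to(at(-.16,.15),o); move_straight(at(-.16,.0726),vel=.1)
print(move_straight(at(-.105,.0726),vel=.06,guard=10)); pause(.3)
s=observe();print(s['tool_pos'],at(-.105,.0726),s['eef_rot'],o,s['wrist_force'],s['torque'],s['clock'])
p=get_image('wrist');save(p,'s105.png')
T=np.array(p['T_tool_cam']);M=np.linalg.inv(T);RT=(M[:3,:3],M[:3,3])
for r in tip_of('pin_tip',p)[:2]: print('pin',r['confidence'],r['at'],atz(p,r['at'],s['tool_pos'][2]-.046,RT))
for r in tip_of('lip_edge',p)[:2]: print('lip',r['confidence'],r['at'],atz(p,r['at'],s['tool_pos'][2]-.068,RT))
for r in tip_of('carrier_nose',p)[:2]: print('nose',r['confidence'],r['at'],atz(p,r['at'],.0226,RT))
E
```

```text
False
[ 0.46   -0.1436  0.0727] [np.float64(0.4601124443951161), np.float64(-0.14362610770600073), 0.0726] [ 3.1172 -0.3885  0.0001] [ 3.1175 -0.3886  0.    ] [ 1.2883  0.4158 -1.9659] [ 0.0628 -0.0234  0.0056] 11.9083
pin 0.84 [252.5, 37.8] [0.1041 0.0004 0.0267]
nose 0.92 [253.0, 88.6] [0.08   0.0006 0.0226]
```

View pics/s105.png

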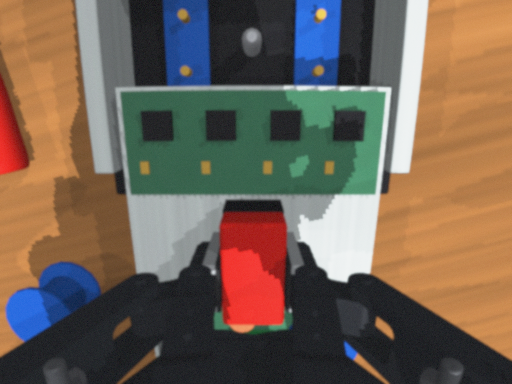

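The picture shows the nose edge at row 88, between the rails and square to them, and the pin at (252,38), directly ahead on the centre line. The pin is 1 mm nearer than I had estimated, so I correct for that, slide in and lower with a guard.

```bash
python3 - <<'E'
from h import *
np.set_printoptions(precision=4,suppress=True)
pin=np.array([.5609,-.1686])
print(move_straight([*pin,.0728],vel=.06,guard=10)); pause(.4)
s=observe();print(s['tool_pos'],s['wrist_force'],s['clock'])
print(move_straight([*pin,.0600],vel=.02,guard=7)); pause(.2)
s=observe();print(s['tool_pos'],s['wrist_force'],s['torque'],s['clock'])
E
```

```text
False
[ 0.5609 -0.1686  0.0729] [-0.4917  0.7013 -2.1263] 14.3917
False
[ 0.561  -0.1686  0.0602] [-0.7545 -0.0116 -2.4346] [ 0.034   0.021  -0.0085] 15.3833
```

The socket dropped over the pin without resistance. Now I press down.

```bash
python3 - <<'E'
from h import *
np.set_printoptions(precision=4,suppress=True)
pin=np.array([.5609,-.1686])
for z in (.053,.0486,.0475):
    g=move_straight([*pin,z],vel=.02,guard=40); pause(.3)
    s=observe();print(g,s['tool_pos'],s['wrist_force'],s['torque'],s['gripper_width'],s['clock'])
p=get_image('wrist');save(p,'pressed.png')
T=np.array(p['T_tool_cam']);M=np.linalg.inv(T);RT=(M[:3,:3],M[:3,3])
im=cv2.cvtColor(p['frame'],cv2.COLOR_RGB2HSV)
m=cv2.inRange(im,(0,150,100),(8,255,255));W=np.zeros_like(m);W[195:335,205:300]=m[195:335,205:300]
print(cv2.boundingRect(W))
im=cv2.inRange(cv2.cvtColor(cv2.imread('pics/held.png'),cv2.COLOR_BGR2HSV),(0,150,100),(8,255,255));W*=0;W[195:335,205:300]=im[195:335,205:300];print(cv2.boundingRect(W))
E
```

```text
False [ 0.5613 -0.1687  0.0534] [ 0.1136 -0.3826  5.1282] [ 0.0197  0.1816 -0.0101] 0.31458036878092455 16.1833
False [ 0.5614 -0.1687  0.0496] [-2.2185  0.2816  7.9597] [ 0.1002  0.4463 -0.0236] 0.3127070550358879 16.85
False [ 0.5614 -0.1687  0.0486] [-1.6092  0.7681 10.0099] [ 0.0797  0.5292 -0.0274] 0.31463580945227754 17.4
(220, 213, 67, 114)
(220, 213, 67, 112)
```

View pics/pressed.png

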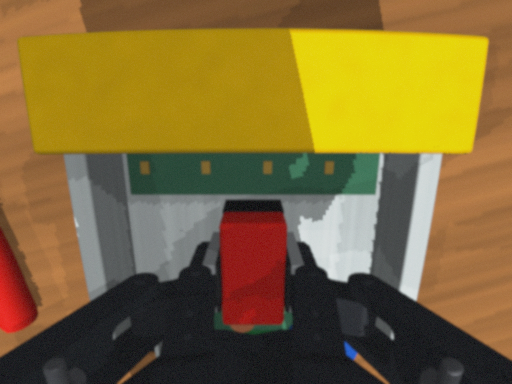

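The carrier is unslipped under the lip (grip at (253,270), unchanged in the hand), and the 12 N change matches full probe travel. I press slightly more so it bears on the stops, then hand in.

```bash
python3 - <<'E'
from h import *
np.set_printoptions(precision=4,suppress=True)
pin=np.array([.5609,-.1686])
g=move_straight([*pin,.0460],vel=.02,guard=40); pause(.6)
s=observe();print(g,s['tool_pos'],s['eef_rot'],s['wrist_force'],s['torque'],s['gripper_width'],s['clock'])
if s['wrist_force'][2]>10: print(close_job())
E
```

```text
False [ 0.5614 -0.1688  0.0485] [ 3.1164 -0.3887  0.0012] [-6.1466  0.8921 18.0455] [0.3593 1.2851 0.0146] 0.3161447246098245 18.3
the job is handed in; nothing more can be done
None
```

The carrier is in the fixture with its socket over the pin and pressed onto the stops. The tool height stopped falling as the push rose to about 18 N, and the job was handed in at 18.3 s with the arm still holding it down; no verdict came back.

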